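Crack open the dry box and hold the lid ajar

TASK

Swing both orange latch levers on the dry box a quarter turn open, then pull the lid up by its black handle until the sticky rubber seal lets go, without letting the lid fly up. Finish while still holding the lid with the gripper, standing still, its front edge about 3 cm above where it lay when shut and no wider, so that the dry air stays in; the program ends in that hold. Leave the other things on the bench where they are.

Things in the scene. Friction and masses are not known exactly. Their poses are not given: they have to be found in the camera images.
- drybox: Dry-storage box for moisture-sensitive parts, fixed to the bench: light grey, 220 (x) x 300 (y) x 117 mm with its blue lid shut. Origin: centre of its underside. Its -x side is the front (towards the robot, with a round hygrometer), +x the back with the hinges, +y its left; turned by up to about 0.35 rad.
- lid (a joint): Lid's angle about its back hinge: 0 shut, grows opening (rad, to 1.7). Front edge 222 mm from the hinge: 0.135 rad = 30 mm there. Lid 220x300x18 mm, 0.34-0.55 kg. Cannot rise while a latch is shut. Then the seal still holds: about 13-15 N up at the handle (3 N of it weight) starts it; the pull fades over the first 9 mm of rise, leaving the weight. No stay: let go, it falls shut.
- lid_handle (a point): Middle of the grip bar of the black bow handle on the lid: round bar 12 mm thick, 92 mm long along the box's y, its centre 40 mm above the lid's top (157 mm above the bench when shut), 195 mm in front of the hinge line and 58 mm above it. The bar stands on a post at each end; the 34 mm under the bar is open. Moves with the lid.
- lid_hinge (a point): Middle of the hinge line: runs along the box's y at the back, 99 mm above the bench. The lid turns about it.
- lid_edge (a point): Middle of the lid's lower front edge, 222 mm in front of the hinge line, 99 mm above the bench when shut. Moves with the lid.
- latch_left (a joint): Orange lever of the left (+y) latch on the lid, turning about an upright axis: 0 closed, lying along the front edge, pointing to the box's left (+y); pi/2 (stop) open, pointing to the back (+x): opens clockwise from above. Pawl is clear from about 1.2 rad. Starts at 0 to 0.2. About 3 N at its end turns it; it stays where left.
- latch_left_axis (a point): On the axis of the left latch, 73 mm in front of the box's centre and 85 mm to its left, at the lever's mid height, 21 mm above the lid's top (138 mm above the bench with the lid shut). Hub of 13 mm radius.
- latch_left_tip (a point): End of the left lever, 60 mm from its axis, at mid height. The lever is 14 mm wide and 14 mm high, its underside 14 mm above the lid's top.
- latch_right (a joint): The same for the right (-y) latch, mirrored: 0 closed, the lever pointing to the box's right (-y); pi/2 open, pointing to the back (+x). It opens anticlockwise seen from above. Starts between 0 and 0.2; clear from about 1.2 rad.
- latch_right_axis (a point): On the axis of the right latch, 73 mm in front of the box's centre and 85 mm to its right, at the lever's mid height, 21 mm above the lid's top.
- latch_right_tip (a point): End of the right lever, 60 mm from its axis, at mid height; measures as on the left.
- reel: Reel of solder with red flanges, standing on its end, 62 mm across, 54 mm high. Origin: centre of its underside. To be left alone.
- tester: Silver cable tester, 105 (x) x 150 (y) x 46 mm, sockets and red lamps on top. Origin: centre of its underside. To be left alone.
- ironstand: Soldering iron stand: black base 130 (x) x 85 (y) x 18 mm with a yellow sponge at its -x end and a wire coil in which a yellow iron leans to +x, its top about 0.21 m above the bench and 0.12 m from the origin. Origin: centre of its underside. To be left alone.
- knife: Grey utility knife lying flat, 150 x 26 x 22 mm with a 28 mm blade out at its +x end. Origin: centre of its underside. To be left alone.

How it is judged:
By the outcome, as a careful person would: the job done as asked, in the order asked, and still so for the second after the job is handed in, while the arm keeps its last pose, push and grip.
It also fails if it takes over 54 s, if anything falls off the work surface, if the arm or the gripper's body presses on something with over 40 N, if the wrist force passes 120 N, or if a joint passes its speed limit or range.

ROBOT

A 7-joint arm with a two-finger parallel gripper is mounted at the origin on the work surface. World frame = base frame: x ahead of the robot, y to its left, z up, the work surface at z = 0. Lengths are in m, angles in rad, forces in N, time in s.
With the tool pointing down it reaches from about 0.4 to 0.85 m from the base axis. Payload 4.4 kg.
Tool frame: the origin (TCP) lies on the centre line of the jaws, within the pads' length; the fingertips stand 22 mm ahead of it and the grasp point (between the pads) lies 3 mm ahead of it; z points along the fingers, y is the line along which they close (so a half turn about z gives the same grasp; the last joint's range is limited). The gripper opens to 94 mm and grips with 3 to 60 N. Pads are 16 mm wide; open, the fingers measure 119 mm over their backs; the gripper's body (75 mm by 177 mm) begins 78 mm behind the grasp point.
Start: joints at [1.23, 0.628, 0.038, 1.517, -0.027, 0.996, -0.02], TCP at [0.176, -0.626, 0.227] pointing down, gripper open.
Joint ranges: [-3.06, 3.06], [-0.37, 2.12], [-1.25, 1.32], [0.18, 2.47], [-1.1, 4.24], [0.23, 1.98], [-2.94, 2.94]. Speed limits (rad/s): [2.57, 2.57, 3.14, 3.14, 3.14, 3.14, 3.14].

INTERFACE

Orientations are given as a 3x3 rotation matrix whose columns are the frame's x, y, z axes.
In Python, from plant import manip gives the robot as it stands.
- The arm moves only by the tool step_arm, never from a script. Its argument "moves" is a list of rows, each a list of 3 entries, a list of its own where there are three numbers: the shift along the tool's x, y, z in m, then the turn about the tool's z in rad, then the opening, from 0 (shut) to 1 (fully open). In form: [[[tx, ty, tz], spin, claw], ...]. A call has exactly 8 rows; each row is the pose to reach, as a shift and turn from the pose commanded when the call began, along the tool's axes at that moment; what a row does not reach only later rows make up. A row lasts 1/8 s, in which the tool goes at most 62.5 mm and 10.7 degrees, less where a joint would pass 70% of its speed; a pose out of reach is approached as far as the arm can. A call with a gripper value outside its range is refused whole. The fingers move at their own pace and stop on an object; "force" is the grip in N (left out, the last holds). Time passes only in rows, so rows that repeat a pose let the fingers close, or fill a call up. It gives the time, the measured TCP pose, the force, the opening and the grip force at its end, in the units of the state.
- manip.get_state(): the state, without advancing time (a new reading comes with each control period).
- manip.get_image(name): name is "scene" or "side" or "wrist"; returns the picture (400x640x3 uint8, red, green, blue); there is no depth.
- manip.calibration(name): a dict with "fx", "fy", "cx", "cy" (pixels), "dist_coeffs" ([k1, k2, p1, p2, k3] as OpenCV has them; the pictures are not rectified), "world_to_cam" (4x4, takes a point from world to camera coordinates); the wrist camera has in their place "hand_eye" (4x4, takes a point from camera to tool coordinates, whose origin is the TCP and whose axes are the flange's). Camera axes: x right, y up, looking along -z (the intrinsics and any distortion apply to the point x, -y, -z); pixel columns grow to the right and rows downward; lengths in m; the calibration is good to about 2 mm. A picture is of the moment at which its call begins: read the wrist's pose just before it. calibration takes no time and is no camera call.
- manip.finish_job(): hands the job in; it is judged then, once.
Trained networks look in the newest picture that a camera, given by its name, has taken for a name from the list of things; names that differ only in an ending like _2 or _b are one class to them, and where a whole thing is asked for, a point or a joint stands for the part that bears it (a point fixed in the world has none). Each returns a list of dicts, best first, with "score" (0 to 1); they miss things now and then, are a little off and sometimes report something else, mostly with a low value. They report only what shows in the picture. A call takes as long as a camera call.
- manip.recognise(camera, name): "position" ([x, y, z] in m, in the coordinates of the camera as it stood for that picture, good to about 4 mm: the middle of the surface that is visible of it).
The state is a dict: "time_s": time; "joint_pos": joint angles; "qvel": joint speeds; "effort": joint torques, N m; "ee_pos": TCP position; "tcp_rot": TCP orientation; "ft_force": force on the tool from outside, world axes, zero at the start; "moment": the same for the moment, N m; "finger_gap": opening from 0.0 (shut) to 1.0 (fully open); "finger_force": force on a finger pad.
Only numpy, scipy, OpenCV 4.12 (cv2) and the standard library are available. Lean on these libraries where they do the work, as an engineer would, in place of code of your own. Each camera call takes 0.05 s, during which the arm holds its last target. There are 200 camera calls.

## Working session

There is one attempt and no reset: what is moved stays moved. The work goes in short steps, Python scripts to look and compute and a tool call to move; the robot and the scene stay as the last step left them, time stands still between calls to the robot, and variables do not carry over. Pictures are saved under pics/ and viewed, at most 10 in all, crops included, and the job is handed in when it is done.

Besides the shell and the picture viewer there is one more tool, called in YAML: its name, and indented under it one key for each argument. step_arm: Moves the arm, as the interface text tells. Its arguments: {"type":"object","properties":{"moves":{"type":"array","items":{"type":"array"}},"force":{"type":"number"}},"required":["moves"]}

```bash
mkdir -p pics; ls; cat > h.py <<'E'
import numpy as np,cv2
from plant import manip
def save(cam,fn):
    im=np.asarray(manip.get_image(cam)); cv2.imwrite('pics/'+fn,im[:,:,::-1]); return im
def c2w(cam):
    c=manip.calibration(cam)
    if cam!='wrist': return np.linalg.inv(np.array(c['world_to_cam']))
    s=manip.get_state(); T=np.eye(4); T[:3,:3]=s['tcp_rot']; T[:3,3]=s['ee_pos']
    return T@np.array(c['hand_eye'])
def rec(cam,name,T):
    return [(round(d['score'],2),np.round((T@np.r_[d['position'],1])[:3],3).tolist()) for d in manip.recognise(cam,name)[:3]]
def ray(cam,uv,z,T):
    c=manip.calibration(cam);K=np.array([[c['fx'],0,c['cx']],[0,c['fy'],c['cy']],[0,0,1.]])
    p=cv2.undistortPoints(np.array([[uv]],float),K,np.array(c['dist_coeffs']))[0,0]
    d=T[:3,:3]@np.array([p[0],-p[1],-1]);o=T[:3,3]
    return o+d*(z-o[2])/d[2]
E
python3 - <<'E'
from h import *
for cam in ['scene','side']:
    save(cam,cam+'0.png');T=c2w(cam);print(cam,T[:3,3])
    for n in ['drybox','lid_handle','latch_left_axis','latch_left_tip','latch_right_axis','latch_right_tip','lid_hinge','ironstand','reel']+(['tester','knife'] if cam=='scene' else []): print(n,rec(cam,n,T))
s=manip.get_state();print(s)
E
```

```text
pics
scene [ 0.98262691 -0.63920519  1.31893779]
drybox [(0.95, [0.66, 0.104, 0.114]), (0.4, [0.583, 0.056, 0.146])]
lid_handle [(0.83, [0.655, 0.127, 0.115])]
latch_left_axis []
latch_left_tip [(0.59, [0.587, 0.229, 0.139])]
latch_right_axis [(0.62, [0.662, 0.104, 0.115]), (0.37, [0.657, 0.129, 0.116])]
latch_right_tip [(0.41, [0.583, 0.046, 0.147])]
lid_hinge [(0.67, [0.627, 0.488, 0.028]), (0.56, [0.655, 0.127, 0.123])]
ironstand [(0.95, [0.623, 0.489, 0.029])]
reel [(0.67, [0.656, 0.133, 0.115]), (0.63, [0.381, -0.467, 0.054]), (0.58, [0.58, 0.054, 0.144])]
tester [(0.94, [0.382, 0.468, 0.046])]
knife [(0.6, [0.382, 0.471, 0.047]), (0.56, [0.627, -0.454, 0.015])]
side [-0.1173765   0.85961794  0.82796484]
drybox [(0.94, [0.59, 0.198, 0.114])]
lid_handle [(0.55, [0.64, 0.169, 0.118])]
latch_left_axis [(0.59, [0.578, 0.246, 0.143]), (0.56, [0.361, 0.499, 0.05])]
latch_left_tip [(0.57, [0.581, 0.245, 0.142])]
latch_right_axis [(0.51, [0.576, 0.066, 0.143]), (0.29, [0.636, 0.172, 0.111]), (0.17, [0.577, 0.249, 0.145])]
latch_right_tip [(0.59, [0.571, 0.06, 0.14])]
lid_hinge [(0.84, [
[... 276 characters left out ...]
 array([ 8.28096841e-04,  1.81462266e-03, -1.89363268e-05, -2.49359893e-04,
       -6.46747772e-04, -1.46924676e-04,  7.12392387e-04]), 'effort': array([ 1.54580412e-04, -5.49616241e+01,  1.14299521e+00, -1.86951077e+01,
       -5.23126801e-02,  1.56410469e-02,  1.57290100e-05]), 'ee_pos': array([ 0.17639319, -0.62561302,  0.22746187]), 'tcp_rot': array([[ 9.62498215e-01,  2.71288013e-01,  3.11251986e-05],
       [ 2.71288012e-01, -9.62498215e-01,  3.83252531e-05],
       [ 4.03551299e-05, -2.84440945e-05, -9.99999999e-01]]), 'ft_force': array([0.01200545, 0.09288939, 0.24780325]), 'moment': array([-0.02492078, -0.00708611, -0.04675443]), 'finger_force': 0.0, 'finger_gap': 1.000238872543873}
```

View pics/scene0.png

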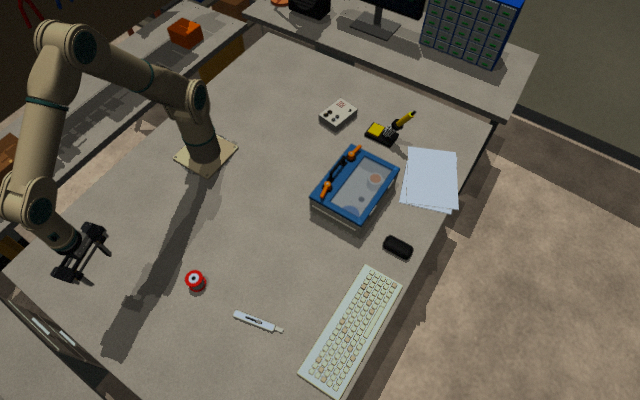

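View pics/side0.png

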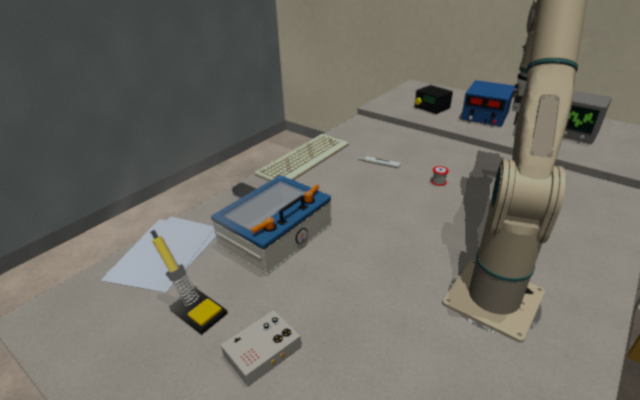

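The scene view shows the box with front (latch) edge from (311,193) to (351,147) and back corners (358,228), (399,160). The side view agrees, with the levers at (263,226) and (314,190).

```bash
python3 - <<'E'
from h import *
T=c2w('scene')
P=[ray('scene',p,.117,T) for p in [(310,192),(351,146),(399,159),(358,222)]]
print(np.round(P,3), np.round(np.mean(P,0),3))
f=(P[1]-P[0]); b=P[2]-P[3]; print(np.arctan2(-f[0],f[1]),np.arctan2(-b[0],b[1]),np.linalg.norm(f),np.linalg.norm(b))
s=manip.get_state();R=s['tcp_rot']
print(R.T@(np.array([.53,.13,.36])-s['ee_pos']))
print(manip.calibration('wrist'))
E
```

```text
[[ 0.535  0.014  0.117]
 [ 0.552  0.286  0.117]
 [ 0.743  0.331  0.117]
 [ 0.746 -0.     0.117]] [0.644 0.158 0.117]
-0.06218428219640706 0.009568693389547878 0.2727157256673803 0.33189462523695634
[ 0.54534003 -0.63135067 -0.13249816]
{'fx': 323.51988559424854, 'fy': 323.51988559424854, 'cx': 325.20611065390324, 'cy': 206.29226833575524, 'dist_coeffs': array([-0.02915923,  0.        ,  0.        ,  0.        ,  0.        ]), 'hand_eye': array([[-2.33101708e-04,  9.65377738e-01,  2.60855837e-01,
         7.59118820e-02],
       [ 9.99999717e-01,  3.86199642e-05,  7.50678191e-04,
        -3.35102821e-04],
       [ 7.14613771e-04,  2.60855939e-01, -9.65377475e-01,
        -1.58144263e-01],
       [ 0.00000000e+00,  0.00000000e+00,  0.00000000e+00,
         1.00000000e+00]])}
```

step_arm:
  moves:
    - [[0.05, -0.05, -0.05], -0.15, 0.5]
    - [[0.58, -0.65, -0.13], -1.3, 0]
    - [[0.58, -0.65, -0.13], -1.3, 0]
    - [[0.58, -0.65, -0.13], -1.3, 0]
    - [[0.58, -0.65, -0.13], -1.3, 0]
    - [[0.58, -0.65, -0.13], -1.3, 0]
    - [[0.58, -0.65, -0.13], -1.3, 0]
    - [[0.58, -0.65, -0.13], -1.3, 0]

```text
time_s: 2.1
ee_pos: [0.3912, -0.1881, 0.314]
tcp_rot: [[-0.006, 1.0, 0.001], [1.0, 0.006, -0.001], [-0.001, 0.001, -1.0]]
ft_force: [1.3, 0.0, -0.8]
finger_gap: 0.185
finger_force: 0.0
```

```bash
cat > go.py <<'E'
from h import *
import sys
t=np.array(list(map(float,sys.argv[1:4])));a=float(sys.argv[4]) # desired world angle of tool x
s=manip.get_state();R=s['tcp_rot'];print('t',s['time_s'],'pos',np.round(s['ee_pos'],4),'q',np.round(s['joint_pos'],2),'F',np.round(s['ft_force'],1))
th=np.arctan2(R[1,0],R[0,0]);print('ang',round(th,4),'shift',np.round(R.T@(t-s['ee_pos']),4),'spin',round(th-a,4))
E
python3 go.py .56 .16 .36 1.57
```

```text
t 2.1 pos [ 0.3912 -0.1881  0.314 ] q [ 0.73  0.23 -0.43  1.95  0.11  0.98  0.26] F [ 1.3  0.  -0.8]
ang 1.5764 shift [ 0.3471  0.1708 -0.0461] spin 0.0064
```

step_arm:
  moves:
    - [[0.35, 0.17, -0.045], 0, 0]
    - [[0.35, 0.17, -0.045], 0, 0]
    - [[0.35, 0.17, -0.045], 0, 0]
    - [[0.35, 0.17, -0.045], 0, 0]
    - [[0.35, 0.17, -0.045], 0, 0]
    - [[0.35, 0.17, -0.045], 0, 0]
    - [[0.35, 0.17, -0.045], 0, 0]
    - [[0.35, 0.17, -0.045], 0, 0]

```text
time_s: 3.1
ee_pos: [0.559, 0.1613, 0.3579]
tcp_rot: [[-0.005, 1.0, -0.001], [1.0, 0.005, -0.0], [-0.0, -0.001, -1.0]]
ft_force: [-0.2, -0.2, -0.5]
finger_gap: 0.004
finger_force: 0.0
```

```bash
python3 - <<'E'
from h import *
T=c2w('wrist');save('wrist','w1.png');np.save('T1.npy',T)
for n in ['latch_left_axis','latch_left_tip','latch_right_axis','latch_right_tip','lid_handle','lid_edge','lid_hinge']: print(n,rec('wrist',n,T))
E
python3 go.py .56 .16 .36 1.57
```

```text
latch_left_axis [(0.65, [0.583, 0.24, 0.143])]
latch_left_tip []
latch_right_axis [(0.6, [0.659, 0.18, 0.115]), (0.43, [0.591, 0.07, 0.122])]
latch_right_tip [(0.43, [0.591, 0.065, 0.12])]
lid_handle [(0.57, [0.663, 0.181, 0.117])]
lid_edge [(0.64, [0.656, 0.181, 0.113])]
lid_hinge [(0.72, [0.658, 0.179, 0.117]), (0.38, [0.579, 0.241, 0.146])]
t 3.5 pos [0.5591 0.1597 0.3586] q [ 0.02  0.45 -0.55  1.51  0.24  1.24 -0.55] F [ 0.6 -0.2 -0.2]
ang 1.5731 shift [ 0.0003  0.0009 -0.0014] spin 0.0031
```

View pics/w1.png

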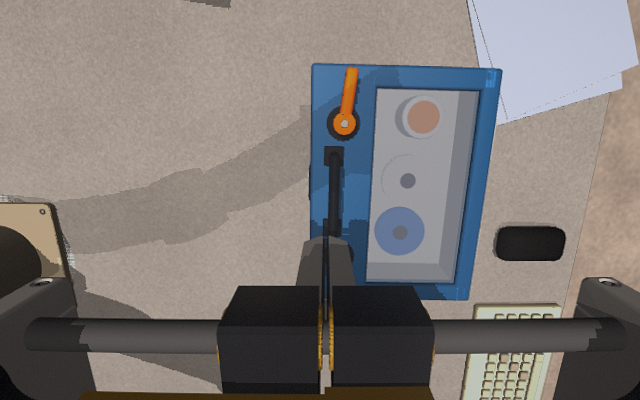

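The wrist view shows the lid's front-left (312,64), back-left (502,69) and back-right (468,300) corners. The left hub is at (344,123), its lever tip at (352,69), and the handle's left end at (334,155).

```bash
python3 - <<'E'
from h import *
T=np.load('T1.npy')
g=lambda p,z:ray('wrist',p,z,T)
a,b,c=g((312,64),.117),g((502,69),.117),g((468,300),.117)
print(a,b,c,np.linalg.norm(b-a),np.linalg.norm(c-b))
y1=np.arctan2(*(b-a)[[1,0]]);v=b-c;y2=np.arctan2(-v[0],v[1]);print(y1,y2,'centre',(a+c)/2)
h,t=g((344,123),.147),g((352,69),.145);print('hub',h,'tip',t,'ang',np.arctan2(*(t-h)[[1,0]]))
hp=g((334,155),.157);print('handle end',hp)
for y in (y1,y2,(y1+y2)/2):
  R=np.array([[np.cos(y),-np.sin(y)],[np.sin(y),np.cos(y)]])
  C=((a+c)/2)[:2];ch=h[:2]-R@[-.073,.085]
  print(y,'C from corners',C,'C from hub',ch)
  for n,p in dict(hl=(-.084,0),hlend=(-.084,.046),axl=(-.073,.085),axr=(-.073,-.085)).items(): print(n,np.round(ch+R@p,4))
E
```

```text
[0.54282138 0.29888338 0.117     ] [0.76319108 0.29595123 0.117     ] [ 0.75913851 -0.00476069  0.117     ] 0.2203892075906586 0.30073922285453175
-0.01330482123637711 -0.013475768745250812 centre [0.65097994 0.14706134 0.117     ]
hub [0.5791606  0.23346911 0.147     ] tip [0.58676118 0.28979729 0.145     ] ang 1.4366724633762284
handle end [0.56825013 0.19922438 0.157     ]
-0.01330482123637711 C from corners [0.65097994 0.14706134] C from hub [0.65102326 0.14750541]
hl [0.567  0.1486]
hlend [0.5676 0.1946]
axl [0.5792 0.2335]
axr [0.5769 0.0635]
-0.013475768745250812 C from corners [0.65097994 0.14706134] C from hub [0.65100856 0.14749313]
hl [0.567  0.1486]
hlend [0.5676 0.1946]
axl [0.5792 0.2335]
axr [0.5769 0.0635]
-0.013390294990813961 C from corners [0.65097994 0.14706134] C from hub [0.65101591 0.14749927]
hl [0.567  0.1486]
hlend [0.5676 0.1946]
axl [0.5792 0.2335]
axr [0.5769 0.0635]
```

step_arm:
  moves:
    - [[0.06, -0.01, 0.01], 0.016, 0]
    - [[0.11, -0.016, 0.04], 0.016, 0]
    - [[0.121, -0.016, 0.09], 0.016, 0]
    - [[0.121, -0.016, 0.14], 0.016, 0]
    - [[0.121, -0.016, 0.18], 0.016, 0]
    - [[0.121, -0.016, 0.208], 0.016, 0]
    - [[0.121, -0.016, 0.208], 0.016, 0]
    - [[0.121, -0.016, 0.208], 0.016, 0]
  force: 20

```text
time_s: 4.5
ee_pos: [0.5434, 0.2822, 0.1516]
tcp_rot: [[0.012, 1.0, 0.002], [1.0, -0.012, 0.001], [0.001, 0.002, -1.0]]
ft_force: [-0.2, 0.0, 1.2]
finger_gap: 0.007
finger_force: 0.0
```

```bash
for p in ".565 .281" ".58 .2835" ".5975 .28" ".613 .2687" ".624 .248"; do python3 go.py $p .15 1.5574; done
```

```text
t 4.5 pos [0.5434 0.2822 0.1516] q [-0.24  0.7  -0.47  1.69  0.4   0.84 -0.9 ] F [-0.2  0.   1.2]
ang 1.5583 shift [-0.001   0.0216  0.0016] spin 0.0009
t 4.5 pos [0.5434 0.2822 0.1516] q [-0.24  0.7  -0.47  1.69  0.4   0.84 -0.9 ] F [-0.2  0.   1.2]
ang 1.5583 shift [0.0017 0.0366 0.0017] spin 0.0009
t 4.5 pos [0.5434 0.2822 0.1516] q [-0.24  0.7  -0.47  1.69  0.4   0.84 -0.9 ] F [-0.2  0.   1.2]
ang 1.5583 shift [-0.0016  0.0541  0.0017] spin 0.0009
t 4.5 pos [0.5434 0.2822 0.1516] q [-0.24  0.7  -0.47  1.69  0.4   0.84 -0.9 ] F [-0.2  0.   1.2]
ang 1.5583 shift [-0.0127  0.0698  0.0017] spin 0.0009
t 4.5 pos [0.5434 0.2822 0.1516] q [-0.24  0.7  -0.47  1.69  0.4   0.84 -0.9 ] F [-0.2  0.   1.2]
ang 1.5583 shift [-0.0332  0.081   0.0017] spin 0.0009
```

step_arm:
  moves:
    - [[-0.001, 0.021, 0.001], 0, 0]
    - [[0.002, 0.036, 0.001], 0, 0]
    - [[0.001, 0.045, 0.001], 0, 0]
    - [[-0.002, 0.054, 0.001], 0, 0]
    - [[-0.012, 0.07, 0.001], 0, 0]
    - [[-0.023, 0.077, 0.001], 0, 0]
    - [[-0.034, 0.081, 0.001], 0, 0]
    - [[-0.035, 0.081, 0.001], 0, 0]

```text
time_s: 5.5
ee_pos: [0.6232, 0.2481, 0.1502]
tcp_rot: [[0.012, 1.0, 0.001], [1.0, -0.012, 0.005], [0.005, 0.001, -1.0]]
ft_force: [-2.3, 6.2, -0.8]
finger_gap: 0.01
finger_force: 3.1
```

```bash
python3 go.py .624 .248 .15 1.5574;  python3 -c "
from h import *
T=c2w('wrist');save('wrist','w2.png');np.save('T2.npy',T)"
```

```text
t 5.5 pos [0.6232 0.2481 0.1502] q [-0.15  0.78 -0.47  1.52  0.4   0.94 -0.76] F [-2.3  6.2 -0.8]
ang 1.5589 shift [-0.0001  0.0008  0.0002] spin 0.0015
```

View pics/w2.png

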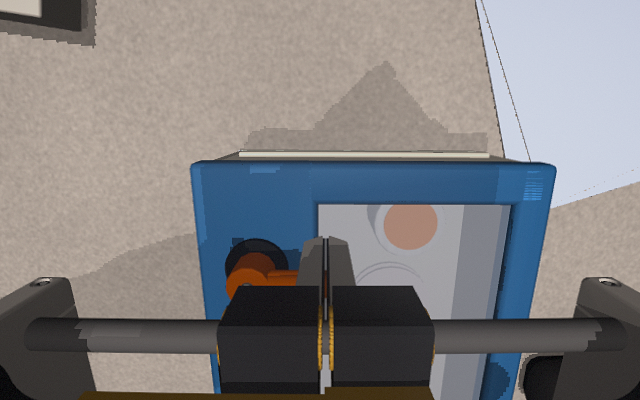

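The left lever (240,280 to 300,280) points to the back, so it is open. Next is the right lever.

step_arm:
  moves:
    - [[0.006, 0.0, -0.015], 0, 0]
    - [[0.0, -0.005, -0.055], 0, 0]
    - [[-0.06, -0.03, -0.06], 0, 0]
    - [[-0.115, -0.055, -0.06], 0, 0]
    - [[-0.17, -0.079, -0.06], 0, 0]
    - [[-0.22, -0.08, -0.06], 0, 0]
    - [[-0.233, -0.081, -0.03], 0, 0]
    - [[-0.233, -0.081, 0.0], 0, 0]

```text
time_s: 6.55
ee_pos: [0.5411, 0.0098, 0.1503]
tcp_rot: [[0.017, 1.0, 0.005], [1.0, -0.017, -0.003], [-0.003, 0.005, -1.0]]
ft_force: [0.4, 1.5, -0.8]
finger_gap: 0.004
finger_force: 0.0
```

```bash
for p in ".563 .0165" ".578 .0135" ".5955 .017" ".611 .0283" ".622 .0485"; do python3 go.py $p .15 1.5574; done;  python3 -c "
from h import *
T=c2w('wrist');save('wrist','w3.png');np.save('T3.npy',T)"
```

```text
t 6.55 pos [0.5411 0.0098 0.1503] q [ 0.25  0.61 -0.48  1.9   0.42  0.73 -0.49] F [ 0.4  1.5 -0.8]
ang 1.554 shift [0.0071 0.0218 0.0004] spin -0.0034
t 6.55 pos [0.5411 0.0098 0.1503] q [ 0.25  0.61 -0.48  1.9   0.42  0.73 -0.49] F [ 0.4  1.5 -0.8]
ang 1.554 shift [0.0044 0.0368 0.0005] spin -0.0034
t 6.55 pos [0.5411 0.0098 0.1503] q [ 0.25  0.61 -0.48  1.9   0.42  0.73 -0.49] F [ 0.4  1.5 -0.8]
ang 1.554 shift [0.0082 0.0543 0.0006] spin -0.0034
t 6.55 pos [0.5411 0.0098 0.1503] q [ 0.25  0.61 -0.48  1.9   0.42  0.73 -0.49] F [ 0.4  1.5 -0.8]
ang 1.554 shift [0.0197 0.0696 0.0006] spin -0.0034
t 6.55 pos [0.5411 0.0098 0.1503] q [ 0.25  0.61 -0.48  1.9   0.42  0.73 -0.49] F [ 0.4  1.5 -0.8]
ang 1.554 shift [0.0401 0.0802 0.0006] spin -0.0034
```

View pics/w3.png

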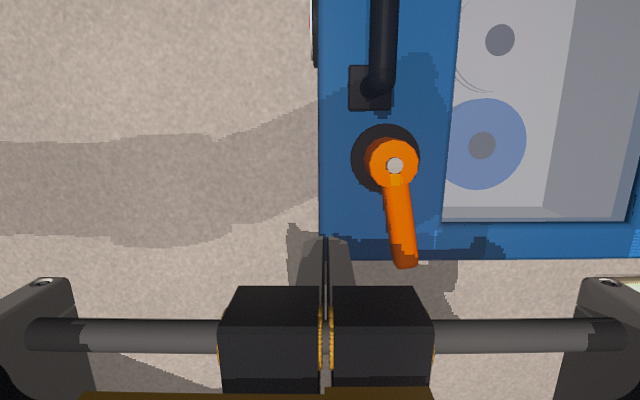

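The right lever lies from its hub (394,165) to its tip (405,262), still closed, with the finger in front of it.

step_arm:
  moves:
    - [[0.002, 0.01, 0], 0, 0]
    - [[0.002, 0.022, 0], 0, 0]
    - [[0.0, 0.037, 0], 0, 0]
    - [[0.001, 0.046, 0], 0, 0]
    - [[0.005, 0.055, 0], 0, 0]
    - [[0.016, 0.07, 0], 0, 0]
    - [[0.03, 0.079, 0], 0, 0]
    - [[0.037, 0.081, 0], 0, 0]

```text
time_s: 7.6
ee_pos: [0.6211, 0.0465, 0.1495]
tcp_rot: [[0.012, 1.0, -0.001], [1.0, -0.012, -0.007], [-0.007, -0.001, -1.0]]
ft_force: [-4.5, -14.6, 4.1]
finger_gap: 0.006
finger_force: 7.2
```

step_arm:
  moves:
    - [[0, 0, 0], 0, 0]
    - [[0, 0, 0], 0, 0]
    - [[-0.007, 0, -0.01], 0, 0]
    - [[-0.007, -0.005, -0.06], 0, 0.3]
    - [[0.04, -0.04, -0.08], 0, 0.5]
    - [[0.08, -0.055, -0.08], 0, 0.5]
    - [[0.1, -0.055, -0.08], 0, 0.5]
    - [[0.1, -0.055, -0.08], 0, 0.5]

```text
time_s: 8.6
ee_pos: [0.5682, 0.1524, 0.2299]
tcp_rot: [[0.009, 1.0, 0.002], [1.0, -0.009, 0.001], [0.001, 0.002, -1.0]]
ft_force: [0.1, -0.4, -0.0]
finger_gap: 0.485
finger_force: 0.0
```

```bash
python3 go.py .567 .1486 .154 1.5574;  python3 -c "
from h import *
save('scene','t.png'); im=cv2.imread('pics/t.png')[120:250,290:420]; cv2.imwrite('pics/s4.png',cv2.resize(im,(520,520),interpolation=cv2.INTER_CUBIC))
T=c2w('wrist');save('wrist','w4.png');np.save('T4.npy',T)"
```

```text
t 8.6 pos [0.5682 0.1524 0.2299] q [ 0.02  0.58 -0.53  1.69  0.34  0.97 -0.64] F [ 0.1 -0.4 -0. ]
ang 1.5613 shift [-0.0039 -0.0013  0.0759] spin 0.0039
```

View pics/s4.png

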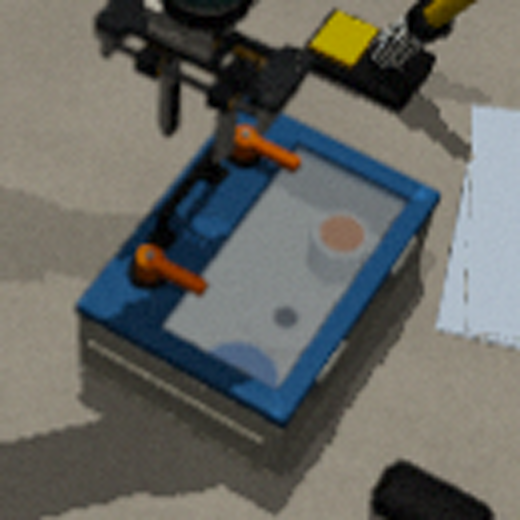

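View pics/w4.png

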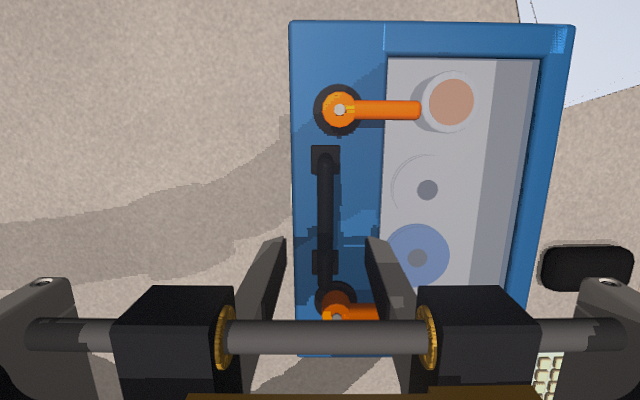

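Both levers point to the back in both views, so they are open. The handle bar at (325,150–270) lies midway between the open fingers. Going down to grip it.

step_arm:
  moves:
    - [[-0.004, -0.001, 0.02], 0.004, 0.5]
    - [[-0.004, -0.001, 0.05], 0.004, 0.5]
    - [[-0.004, -0.001, 0.065], 0.004, 0.5]
    - [[-0.004, -0.001, 0.071], 0.004, 0.5]
    - [[-0.004, -0.001, 0.071], 0.004, 0.5]
    - [[-0.004, -0.001, 0.071], 0.004, 0.05]
    - [[-0.004, -0.001, 0.071], 0.004, 0.05]
    - [[-0.004, -0.001, 0.071], 0.004, 0.05]
  force: 50

```text
time_s: 9.7
ee_pos: [0.5662, 0.1467, 0.1588]
tcp_rot: [[0.016, 1.0, 0.001], [1.0, -0.016, 0.0], [0.0, 0.001, -1.0]]
ft_force: [0.1, 0.4, -0.1]
finger_gap: 0.217
finger_force: 0.0
```

step_arm:
  moves:
    - [[0, 0, 0], 0, 0.05]
    - [[0, 0, 0], 0, 0.05]
    - [[0, 0, 0], 0, 0.05]
    - [[0, 0, -0.0005], 0, 0.05]
    - [[0, 0, -0.001], 0, 0.05]
    - [[0, 0, -0.001], 0, 0.05]
    - [[0, 0, -0.001], 0, 0.05]
    - [[0, 0, -0.001], 0, 0.05]

```text
time_s: 10.7
ee_pos: [0.568, 0.1466, 0.1591]
tcp_rot: [[0.016, 1.0, 0.004], [1.0, -0.016, 0.001], [0.001, 0.003, -1.0]]
ft_force: [6.0, 0.7, -7.8]
finger_gap: 0.113
finger_force: 50.0
```

step_arm:
  moves:
    - [[0, 0.001, -0.0005], 0, 0.05]
    - [[0, 0.0015, -0.001], 0, 0.05]
    - [[0, 0.002, -0.0015], 0, 0.05]
    - [[0, 0.002, -0.002], 0, 0.05]
    - [[0, 0.002, -0.0025], 0, 0.05]
    - [[0, 0.0025, -0.003], 0, 0.05]
    - [[0, 0.0025, -0.0035], 0, 0.05]
    - [[0, 0.003, -0.004], 0, 0.05]

```text
time_s: 11.7
ee_pos: [0.5684, 0.1466, 0.1602]
tcp_rot: [[0.016, 1.0, -0.003], [1.0, -0.016, 0.001], [0.001, -0.003, -1.0]]
ft_force: [7.5, 3.6, -23.2]
finger_gap: 0.114
finger_force: 50.0
```

step_arm:
  moves:
    - [[0, 0.0002, -0.0005], 0, 0.05]
    - [[0, 0.0004, -0.001], 0, 0.05]
    - [[0, 0.0006, -0.0015], 0, 0.05]
    - [[0, 0.0008, -0.002], 0, 0.05]
    - [[0, 0.001, -0.0025], 0, 0.05]
    - [[0, 0.001, -0.003], 0, 0.05]
    - [[0, 0.0012, -0.0035], 0, 0.05]
    - [[0, 0.0014, -0.004], 0, 0.05]

```text
time_s: 12.7
ee_pos: [0.5687, 0.1466, 0.1617]
tcp_rot: [[0.015, 1.0, -0.006], [1.0, -0.015, 0.001], [0.001, -0.006, -1.0]]
ft_force: [8.9, 5.2, -35.6]
finger_gap: 0.113
finger_force: 50.0
```

```bash
python3 - <<'E'
from h import *
im=save('side','t.png')[150:280,195:345]; w=save('wrist','w5.png')
s=manip.get_state();print(s['ee_pos'],s['ft_force'],s['moment'],s['time_s'])
out=np.zeros((600,640,3),np.uint8)
out[:400]=w;  c=cv2.resize(im,(230,200),interpolation=cv2.INTER_CUBIC); out[400:,:230]=c
sc=save('scene','t2.png')[130:230,300:410]; out[400:,300:520]=cv2.resize(sc,(220,200),interpolation=cv2.INTER_CUBIC)
cv2.imwrite('pics/m5.png',out[:,:,::-1])
E
```

```text
[0.56913133 0.14662183 0.16273372] [  8.18776018   3.73472948 -25.96705039] [ 0.78095396 -1.71970607  0.04181039] 12.8
```

View pics/m5.png

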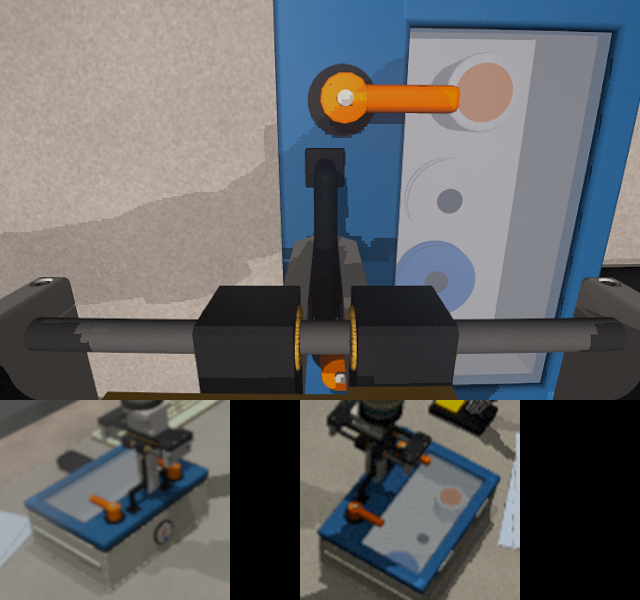

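The view shows both levers open and the bar between the pads. The pull has dropped from 36 to 26 N while the TCP rose 1 mm, so the seal is giving. I'll hold still and watch.

step_arm:
  moves:
    - [[0, 0, 0], 0, 0.05]
    - [[0, 0, 0], 0, 0.05]
    - [[0, 0, 0], 0, 0.05]
    - [[0, 0, 0], 0, 0.05]
    - [[0, 0, 0], 0, 0.05]
    - [[0, 0, 0], 0, 0.05]
    - [[0, 0, 0], 0, 0.05]
    - [[0, 0, 0], 0, 0.05]

```text
time_s: 13.85
ee_pos: [0.5698, 0.1466, 0.1648]
tcp_rot: [[0.016, 1.0, -0.002], [1.0, -0.016, 0.001], [0.001, -0.002, -1.0]]
ft_force: [6.7, 2.6, -18.2]
finger_gap: 0.112
finger_force: 50.0
```

step_arm:
  moves:
    - [[0, 0.0003, -0.0005], 0, 0.05]
    - [[0, 0.0006, -0.001], 0, 0.05]
    - [[0, 0.001, -0.0015], 0, 0.05]
    - [[0, 0.0013, -0.002], 0, 0.05]
    - [[0, 0.0016, -0.0025], 0, 0.05]
    - [[0, 0.002, -0.003], 0, 0.05]
    - [[0, 0.002, -0.0035], 0, 0.05]
    - [[0, 0.002, -0.004], 0, 0.05]

```text
time_s: 14.85
ee_pos: [0.5721, 0.1466, 0.1713]
tcp_rot: [[0.016, 1.0, -0.001], [1.0, -0.016, 0.0], [0.0, -0.001, -1.0]]
ft_force: [2.4, 2.6, -10.4]
finger_gap: 0.112
finger_force: 50.0
```

step_arm:
  moves:
    - [[0, 0.0003, -0.0007], 0, 0.05]
    - [[0, 0.0006, -0.0015], 0, 0.05]
    - [[0, 0.001, -0.0025], 0, 0.05]
    - [[0, 0.0014, -0.0035], 0, 0.05]
    - [[0, 0.0018, -0.004], 0, 0.05]
    - [[0, 0.002, -0.005], 0, 0.05]
    - [[0, 0.002, -0.006], 0, 0.05]
    - [[0, 0.002, -0.006], 0, 0.05]

```text
time_s: 15.85
ee_pos: [0.5745, 0.1465, 0.1776]
tcp_rot: [[0.016, 1.0, 0.0], [1.0, -0.016, 0.0], [0.0, 0.0, -1.0]]
ft_force: [1.2, 2.6, -10.6]
finger_gap: 0.112
finger_force: 50.0
```

step_arm:
  moves:
    - [[0, 0.0003, -0.001], 0, 0.05]
    - [[0, 0.0007, -0.002], 0, 0.05]
    - [[0, 0.001, -0.003], 0, 0.05]
    - [[0, 0.0015, -0.004], 0, 0.05]
    - [[0, 0.002, -0.005], 0, 0.05]
    - [[0, 0.002, -0.005], 0, 0.05]
    - [[0, 0.002, -0.005], 0, 0.05]
    - [[0, 0.002, -0.005], 0, 0.05]

```text
time_s: 16.85
ee_pos: [0.5766, 0.1464, 0.1827]
tcp_rot: [[0.016, 1.0, 0.001], [1.0, -0.016, -0.0], [0.0, 0.001, -1.0]]
ft_force: [-0.1, 2.5, -7.9]
finger_gap: 0.109
finger_force: 50.0
```

step_arm:
  moves:
    - [[0, 0, 0], 0, 0.05]
    - [[0, 0, 0], 0, 0.05]
    - [[0, 0, 0], 0, 0.05]
    - [[0, 0, 0], 0, 0.05]
    - [[0, 0, 0], 0, 0.05]
    - [[0, 0, 0], 0, 0.05]
    - [[0, 0, 0], 0, 0.05]
    - [[0, 0, 0], 0, 0.05]

```text
time_s: 17.85
ee_pos: [0.5765, 0.1464, 0.1825]
tcp_rot: [[0.016, 1.0, 0.0], [1.0, -0.016, 0.0], [0.0, 0.0, -1.0]]
ft_force: [-0.6, 1.6, -2.4]
finger_gap: 0.112
finger_force: 50.0
```

step_arm:
  moves:
    - [[0, 0.0003, -0.0005], 0, 0.05]
    - [[0, 0.0006, -0.001], 0, 0.05]
    - [[0, 0.0008, -0.0018], 0, 0.05]
    - [[0, 0.0008, -0.0018], 0, 0.05]
    - [[0, 0.0008, -0.0018], 0, 0.05]
    - [[0, 0.0008, -0.0018], 0, 0.05]
    - [[0, 0.0008, -0.0018], 0, 0.05]
    - [[0, 0.0008, -0.0018], 0, 0.05]

```text
time_s: 18.85
ee_pos: [0.5772, 0.1464, 0.1841]
tcp_rot: [[0.016, 1.0, -0.0], [1.0, -0.016, 0.0], [0.0, -0.0, -1.0]]
ft_force: [0.5, 2.8, -13.0]
finger_gap: 0.115
finger_force: 50.0
```

step_arm:
  moves:
    - [[0, 0, 0], 0, 0.05]
    - [[0, 0, 0], 0, 0.05]
    - [[0, 0, 0], 0, 0.05]
    - [[0, 0, 0], 0, 0.05]
    - [[0, 0, 0], 0, 0.05]
    - [[0, 0, 0], 0, 0.05]
    - [[0, 0, 0], 0, 0.05]
    - [[0, 0, 0], 0, 0.05]

```text
time_s: 19.85
ee_pos: [0.5772, 0.1464, 0.1841]
tcp_rot: [[0.016, 1.0, -0.0], [1.0, -0.016, 0.0], [0.0, -0.0, -1.0]]
ft_force: [1.7, 4.3, -14.7]
finger_gap: 0.113
finger_force: 50.0
```

```bash
python3 - <<'E'
from h import *
im=save('side','t3.png')[160:280,195:345]
cv2.imwrite('pics/m6.png',cv2.resize(im[:,:,::-1],(750,600),interpolation=cv2.INTER_CUBIC))
E
```

```text
(no output)
```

View pics/m6.png

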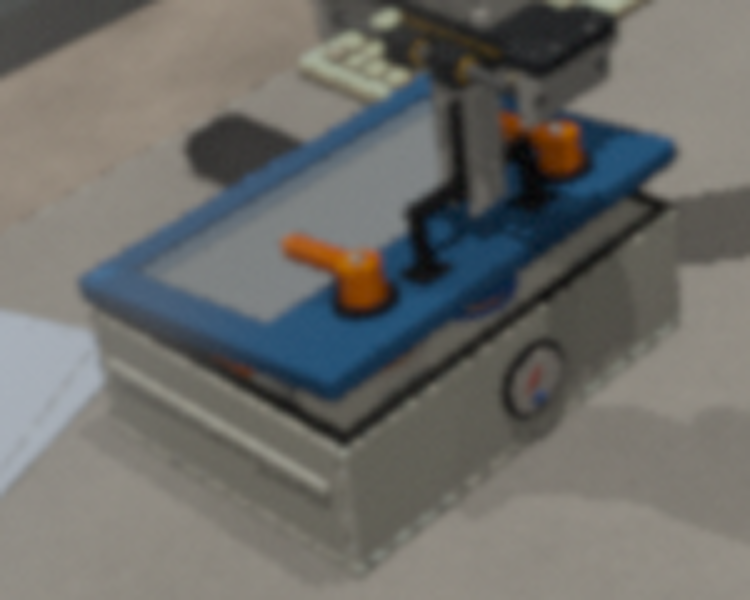

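The crop shows the lid lifted: its lower front corner (335,395) stands about 42 px above the rim corner (345,437). The box's 99 mm wall spans about 133 px, so the gap is about 30 mm. This agrees with the TCP's rise, and the arm is still.

```bash
python3 -c "
from h import *
s=manip.get_state();print(s['ee_pos'],abs(s['qvel']).max(),s['ft_force']);print(manip.finish_job())"
```

```text
[0.57715712 0.14639625 0.18408522] 0.0020309180227007927 [  1.22689588   2.71765557 -14.49580117]
the job is handed in; nothing more can be done
None
```

Both latches are open and the lid's seal is released; I handed the job in at about 20 s with the gripper holding the lid still, its front edge about 3 cm up by both arm position and camera. The pull peaked near 36 N instead of the 13–15 N expected, and about 14 N was still on the wrist at the end.

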